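Find the empty bay by its rocking hatch and push it open

ROBOT

A 6-joint arm with a two-finger parallel gripper is mounted at the origin on the work surface; the furniture and walls round the work are solid. World frame = base frame: x ahead of the robot, y to its left, z up, the work surface at z = 0. Lengths are in m, angles in rad, forces in N, time in s.
With the tool pointing down it reaches from about 0.325 to 0.85 m from the base axis. Payload 15.5 kg.
Tool frame: the origin (TCP) lies on the centre line of the jaws, within the pads' length; the fingertips stand ctrl.nose_length ahead of it and the grasp point (between the pads) lies 8 mm behind it (ctrl.nose_length is the distance from the TCP to the fingertips, in m); x points along the fingers, y is the direction in which the jaws open and shut, and the axes are right-handed (so a half turn about x gives the same grasp; the last joint's range is limited). The gripper opens to 91 mm and grips with 3 to 60 N. Pads are 32 mm wide; open, the fingers measure 118 mm over their backs; the gripper's body (76 mm by 178 mm) begins 60 mm behind the grasp point.
Start: joints at [1.032, 0.494, 1.345, -0, 1.302, -0.096], TCP at [0.268, 0.564, 0.225] pointing down, gripper open.
Joint ranges: [-2.91, 2.91], [-0.82, 2.16], [0.22, 2.67], [-1.22, 4.37], [0.12, 2.79], [-3.08, 3.08]. Speed limits (rad/s): [1.89, 1.89, 2.57, 3.01, 3.01, 3.01].

INTERFACE

Orientations are given as a unit quaternion [x, y, z, w].
In Python, from bench import ctrl gives the robot as it stands.
- The arm moves only by the shell command python3 -m pendant 'ROWS' [FORCE]. ROWS is text: rows parted by semicolons, each of 7 numbers parted by spaces: the shift along the tool's x, y, z in m, then the turn, a rotation vector about the tool's x, y, z in rad, then the closure, from 0 (fully open) to 1 (shut). In form: tx ty tz rx ry rz gripper; .... A call has 1 to 20 rows; each row is the pose to reach, as a shift and turn from the pose measured when the call began, along the tool's axes at that moment; what a row does not reach only later rows make up. A row lasts 1/8 s, in which the tool goes at most 62.5 mm and 10.7 degrees, less where a joint would pass 70% of its speed; a pose out of reach is approached as far as the arm can. A call with a gripper value outside its range is refused whole. The fingers move at their own pace and stop on an object; FORCE is the grip in N (left out, the last holds). Time passes only in rows, so rows that repeat a pose let the fingers close. It gives the time, the measured TCP pose, the force and the opening at its end, in the units of the state.
- ctrl.observe(): the state, without advancing time (a new reading comes with each control period).
- ctrl.read_camera(name): name is "scene" or "top" or "wrist"; returns (picture, depth): 420x560x3 uint8, red, green, blue; 420x560 float32, m along the optical axis (not along the pixel's ray), 0 where there is no reading.
- ctrl.get_calibration(name): a dict with "fx", "fy", "cx", "cy" (pixels), "origin" and "attitude" of the camera in the world; the wrist camera has in their place "mount" (4x4, takes a point from camera to tool coordinates, whose origin is the TCP and whose axes are the tool frame's). Camera axes: x right, y down, z forward; pixel columns grow to the right and rows downward; lengths in m; the calibration is good to about 2 mm. A picture is of the moment at which its call begins: read the wrist's pose just before it. get_calibration takes no time and is no camera call.
- ctrl.job_done(): hands the job in, once; it reports no verdict.
Trained networks look in the newest picture that a camera, given by its name, has taken for a name from the list of things; names that differ only in an ending like _2 or _b are one class to them, and where a whole thing is asked for, a point or a joint stands for the part that bears it (a point fixed in the world has none). Each returns a list of dicts, best first, with "confidence" (0 to 1); they miss things now and then, are a little off and sometimes report something else, mostly with a low value. They report only what shows in the picture. A call takes as long as a camera call.
- ctrl.recognise(thing, camera): "location" ([column, row] in pixels, amid what is visible of it).
- ctrl.landmark_of(thing, camera): "location" ([column, row] in pixels: a listed point, or the origin of a listed thing).
The state is a dict: "time": time; "joints": joint angles; "joint_vel": joint speeds; "joint_efforts": joint torques, N m; "tcp_pos": TCP position; "eef_rot": TCP orientation; "contact_force": force on the tool from outside, world axes, zero at the start; "ft_torque": the same for the moment, N m; "grip_width": finger opening in m.
Only numpy, scipy, OpenCV 4.12 (cv2) and the standard library are available. Lean on these libraries where they do the work, as an engineer would, in place of code of your own. Each camera call takes 0.05 s, during which the arm holds its last target. There are 200 camera calls.

TASK

Three of the four bays in the grey box are full and hold their hatches up from below; the hatch over the empty bay rocks when its ribbed near end is pressed. Press the hatches one after another with the closed fingertips, without forcing one that is held, until you find the one that rocks, then push that one down into its bay until it stands steeply open, 60 degrees or more, and come away. Nothing is to be picked up, and the loose things round the box stay where they are.

Things in the scene. Friction and masses are not known exactly. Their poses are not given: they have to be found in the camera images.
- bay_box: Grey sheet-metal box 216 x 186 mm, 85 mm high, screwed to the table, with four identical dark steel hatches flush in its top, two by two. Origin: centre of its underside, on the table; x to the far side, y to the left, z up (turned a little about z). The frame round the hatches is level with them. Each bay is 72 mm wide and 90 mm long, its floor 4 mm above the table. Nothing outside shows which bay is empty.
- hatch_1 (a joint): Tilt of the near left hatch, rad: 0 = shut, level; grows as its near end dips into the bay and its far edge rises; stop at 1.35. Pivot line along the box's y through x -28, y 43 mm of the box, 83 mm up. The hatch is 66 mm wide, 4 mm thick, and reaches 62 mm from the pivot to its near edge, 22 mm to its far edge. The free hatch stays at any angle it is left at.
- press_1 (a point): Press point of the near left hatch: on its top surface at the ribbed strip, 46 mm from the pivot towards the near edge; moves with the hatch. Pressed here, a free hatch gives way at about 3 N and keeps going; a held one gives no more than 3 mm. Axes as the box's while shut.
- hatch_2 (a joint): Tilt of the near right hatch, rad: 0 = shut, level; grows as its near end dips into the bay and its far edge rises; stop at 1.35. Pivot line along the box's y through x -28, y -43 mm of the box, 83 mm up. The hatch is 66 mm wide, 4 mm thick, and reaches 62 mm from the pivot to its near edge, 22 mm to its far edge. The free hatch stays at any angle it is left at.
- press_2 (a point): Press point of the near right hatch: on its top surface at the ribbed strip, 46 mm from the pivot towards the near edge; moves with the hatch. Pressed here, a free hatch gives way at about 3 N and keeps going; a held one gives no more than 3 mm. Axes as the box's while shut.
- hatch_3 (a joint): Tilt of the far left hatch, rad: 0 = shut, level; grows as its near end dips into the bay and its far edge rises; stop at 1.35. Pivot line along the box's y through x 70, y 43 mm of the box, 83 mm up. The hatch is 66 mm wide, 4 mm thick, and reaches 62 mm from the pivot to its near edge, 22 mm to its far edge. The free hatch stays at any angle it is left at.
- press_3 (a point): Press point of the far left hatch: on its top surface at the ribbed strip, 46 mm from the pivot towards the near edge; moves with the hatch. Pressed here, a free hatch gives way at about 3 N and keeps going; a held one gives no more than 3 mm. Axes as the box's while shut.
- hatch_4 (a joint): Tilt of the far right hatch, rad: 0 = shut, level; grows as its near end dips into the bay and its far edge rises; stop at 1.35. Pivot line along the box's y through x 70, y -43 mm of the box, 83 mm up. The hatch is 66 mm wide, 4 mm thick, and reaches 62 mm from the pivot to its near edge, 22 mm to its far edge. The free hatch stays at any angle it is left at.
- press_4 (a point): Press point of the far right hatch: on its top surface at the ribbed strip, 46 mm from the pivot towards the near edge; moves with the hatch. Pressed here, a free hatch gives way at about 3 N and keeps going; a held one gives no more than 3 mm. Axes as the box's while shut.
- capacitor: Dark blue upright capacitor, 25 mm across, 46 mm high, standing close in front of the box. Loose; not part of the work. Origin at the centre of its underside.
- clamp_knob: Black clamp knob 36 mm wide, 38 mm high, with a pale stud, standing to the right of the box. Loose; not part of the work. Origin at the centre of its underside.
- spare_die: Grey steel die block 28 x 60 x 18 mm to the left of the box. Loose; not part of the work. Origin at the centre of its underside.
- step_gauge: White stepped gauge block 26 x 68 x 24 mm in front of the box. Loose; not part of the work. Origin at the centre of its underside.

How it is judged:
By the outcome, as a careful person would: the job done as asked, in the order asked, and still so for the second after the job is handed in, with the robot touching nothing.
It also fails if it takes over 48 s, if anything falls off the work surface, if the arm or the gripper's body presses on something with over 40 N, if the wrist force passes 120 N, or if a joint passes its speed limit or range.

## Working session

There is one attempt and no reset: what is moved stays moved. The work goes in short steps, Python scripts to look and compute and a shell command to move; the robot and the scene stay as the last step left them, time stands still between calls to the robot, and variables do not carry over. Pictures are saved under pics/ and viewed, about 8 in all and at most 12, crops included, and the job is handed in when it is done.

```bash
mkdir -p pics; ls
cat > h.py <<'E'
import numpy as np, cv2
from bench import ctrl
from scipy.spatial.transform import Rotation as R
def cam(n):
    c=ctrl.get_calibration(n)
    if 'mount' in c:
        s=ctrl.observe(); T=np.eye(4);T[:3,:3]=R.from_quat(s['eef_rot']).as_matrix();T[:3,3]=s['tcp_pos']
        return c,T@np.array(c['mount'])
    T=np.eye(4);a=np.array(c['attitude'],float)
    T[:3,:3]=a if a.shape==(3,3) else R.from_quat(a).as_matrix();T[:3,3]=c['origin'];return c,T
def unproj(c,T,u,v,d):
    return T[:3,:3]@np.array([(u-c['cx'])/c['fx']*d,(v-c['cy'])/c['fy']*d,d])+T[:3,3]
def atz(c,T,u,v,z):
    r=T[:3,:3]@np.array([(u-c['cx'])/c['fx'],(v-c['cy'])/c['fy'],1]);return T[:3,3]+r*(z-T[2,3])/r[2]
E
python3 - <<'E'
from h import *
s=ctrl.observe();print(s,ctrl.nose_length)
for n in ['scene','top']:
    c,T=cam(n);print(n,c)
    p,d=ctrl.read_camera(n);cv2.imwrite(f'pics/{n}0.png',p[...,::-1])
    np.save(n+'d.npy',d)
    for t in ['bay_box','press_1','capacitor','clamp_knob','spare_die','step_gauge']:
        for x in ctrl.landmark_of(t,n)[:5]:
            u,v=x['location'];dd=d[int(v),int(u)]
            print(t,np.round([u,v,x['confidence']],2),np.round(unproj(c,T,u,v,dd),3),np.round(atz(c,T,u,v,.085),3))
E
```

```text
pics
{'time': 0.0, 'joints': array([ 1.03147605e+00,  4.94173385e-01,  1.34615486e+00,  1.20273987e-06,
        1.30252566e+00, -9.55018853e-02]), 'joint_vel': array([-6.68598466e-04,  2.62947130e-04,  1.62641713e-04,  1.69099345e-03,
        8.55201347e-05, -3.27955461e-04]), 'joint_efforts': array([ 5.13176619e-04, -8.78833795e+01, -3.81864774e+01,  7.09162652e-02,
        5.31495712e-02, -5.18211914e-05]), 'tcp_pos': array([0.26816645, 0.56411475, 0.22433632]), 'eef_rot': array([ 0.15520539,  0.68990724, -0.15605243,  0.68962811]), 'contact_force': array([-1.26836048,  0.37966487, -0.33135383]), 'ft_torque': array([ 0.0021538 , -0.03708195,  0.02101264]), 'grip_width': 0.09129309433911785} 0.011
scene {'fx': 436.7661643197469, 'fy': 436.7661643197469, 'cx': 277.9414940592966, 'cy': 211.58100444369308, 'origin': array([-0.05799229, -0.69745452,  0.5586555 ]), 'attitude': array([ 0.81621655, -0.34521954,  0.1811108 , -0.42639523])}
bay_box [307.6  231.3    0.91] [ 0.425 -0.304  0.084] [ 0.424 -0.304  0.085]
bay_box [271.2  206.4    0.65] [ 0.436 -0.201  0.084] [ 0.435 -0.202  0.085]
[... 940 characters left out ...]
)}
bay_box [290.   197.4    0.82] [ 0.5   -0.234  0.087] [ 0.501 -0.235  0.085]
bay_box [303.2 177.4   0.6] [ 0.547 -0.263  0.087] [ 0.547 -0.263  0.085]
press_1 [270.   184.9    0.89] [ 0.527 -0.189  0.087] [ 0.528 -0.189  0.085]
press_1 [304.   180.2    0.82] [ 0.54  -0.265  0.088] [ 0.541 -0.265  0.085]
press_1 [275.   225.     0.78] [ 0.438 -0.203  0.085] [ 0.438 -0.203  0.085]
press_1 [310.   222.6    0.73] [ 0.445 -0.28   0.089] [ 0.445 -0.28   0.085]
capacitor [267.9  249.5    0.58] [ 0.384 -0.188  0.041] [ 0.383 -0.189  0.085]
clamp_knob [343.4  178.8    0.44] [ 0.561 -0.366  0.02 ] [ 0.547 -0.354  0.085]
step_gauge [299.3  251.7    0.79] [ 0.382 -0.262  0.021] [ 0.38  -0.258  0.085]
```

```bash
python3 - <<'E'
from h import *
for n in ['top','scene']:
    c,T=cam(n);d=np.load(n+'d.npy');v,u=np.mgrid[:420,:560]
    P=np.stack([(u-c['cx'])/c['fx']*d,(v-c['cy'])/c['fy']*d,d],-1)@T[:3,:3].T+T[:3,3]
    m=(abs(P[...,2]-.085)<.01)&(d>0)&(abs(P[...,0]-.5)<.18)&(abs(P[...,1]+.23)<.18)
    m=cv2.morphologyEx(m.astype(np.uint8),cv2.MORPH_OPEN,np.ones((5,5)))
    k,l,st,_=cv2.connectedComponentsWithStats(m);i=1+np.argmax(st[1:,4])
    q=P[l==i];(ctr,sz,a)=cv2.minAreaRect(q[:,:2].astype(np.float32));print(n,ctr,sz,a,np.median(q[:,2]),q[:,:2].mean(0))
E
python3 -c "
import cv2
a=cv2.imread('pics/top0.png')[120:300,200:420];cv2.imwrite('pics/t1.png',cv2.resize(a,None,fx=3,fy=3))"
```

```text
top (0.5172180533409119, -0.23002412915229797) (0.21653878688812256, 0.18630479276180267) 11.906014442443848 0.0860047268153481 [ 0.51338818 -0.22928187]
scene (0.5288603901863098, -0.2424415647983551) (0.2410905361175537, 0.34238308668136597) 11.280035018920898 0.08414097849987665 [ 0.51527054 -0.23978633]
```

View pics/scene0.png

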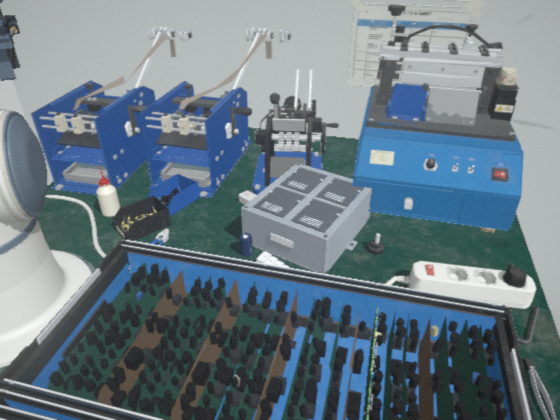

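View pics/t1.png

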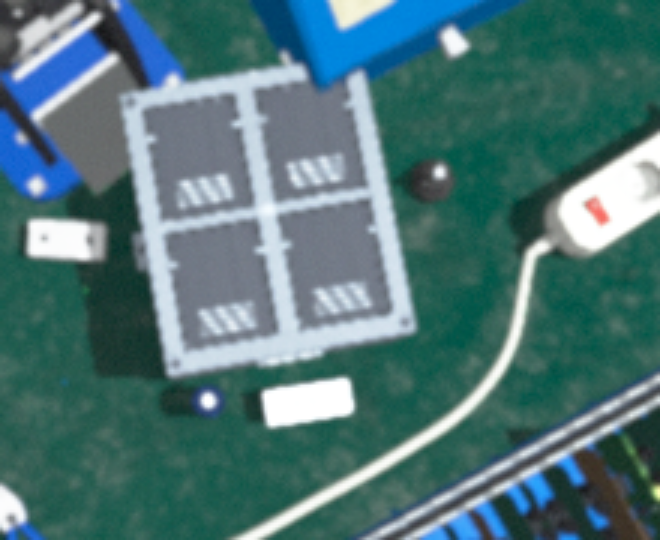

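Scene view: box at about (305,215) px with four hatches; capacitor (247,242), knob (375,243), gauge (268,258), with blue machines behind it left and right. Top crop: near-left hatch ribs at (225,320), near-right (342,300), far-left (203,190), far-right (315,172); a tall blue machine overhangs the far-right corner at (330,80). I'll check clearances next.

Run:
```python
from h import *
H=np.zeros((26,34))
for n in ['top','scene']:
    c,T=cam(n);d=np.load(n+'d.npy');v,u=np.mgrid[:420,:560]
    P=(np.stack([(u-c['cx'])/c['fx']*d,(v-c['cy'])/c['fy']*d,d],-1)@T[:3,:3].T+T[:3,3])[d>0]
    i=((P[:,0]-.2)/.02).astype(int);j=((P[:,1]+.45)/.03).astype(int)
    ok=(P[:,0]>.2)&(P[:,1]>-.45)&(i<26)&(j<34)
    np.maximum.at(H,(i[ok],j[ok]),P[ok,2])
print('y(cm):',*[f'{-45+3*j:3d}' for j in range(33,-1,-1)])
for i in range(25,-1,-1): print(f'x{.2+.02*i:.2f}',*[f'{100*h:3.0f}' for h in H[i,::-1]])
s=ctrl.observe();M=R.from_quat(s['eef_rot']);print(M.as_matrix().round(3))
yaw=np.deg2rad(11.9);bx=np.array([np.cos(yaw),np.sin(yaw),0]);by=np.array([-bx[1],bx[0],0])
C=np.array([.5172,-.2300,0])
for sg in(1,-1):
    t=np.array([0,0,-1.]);G=np.column_stack([t,sg*by,np.cross(t,sg*by)])
    r=M.inv()*R.from_matrix(G);print(sg,'rotvec tool',r.as_rotvec().round(3),G.round(3).tolist())
for k,(x,y) in enumerate([(-74,43),(-74,-43),(24,43),(24,-43)]):
    p=C+bx*x/1e3+by*y/1e3;p[2]=.086+.011+.03
    print(k+1,p.round(4),'shift tool',M.inv().apply(p-s['tcp_pos']).round(4))
```

```text
y(cm):  54  51  48  45  42  39  36  33  30  27  24  21  18  15  12   9   6   3   0  -3  -6  -9 -12 -15 -18 -21 -24 -27 -30 -33 -36 -39 -42 -45
x0.70   0   0  34  34  34   0   1   1   1   1   0   1   0  31  29  29  13   9  16  19  18  17  15  14   0  17  19  17  17  17  16  16  14  15
x0.68   0  34  34  32   0   0   1   1   0   0   0   0   0  16  28  28  12   2  13  18  18  19  15  14   1   1  17  17  17  16  15  15  12  11
x0.66  34  34  19   0   1   0   0   0   0   0   1   1   0   0  26  27  11   9  17  17  18  19  15  11   0   1  17  17  16  15  14  12  10   1
x0.64  34   0   0   1   0   0   0   0   0   1   1   1   0  17  22  26   1  10  16  19  19  19  17  11   2   0  16  16  14  13  12   8   0   1
x0.62   0   0   0   0   0   0   0   0   1  31  31   0   0  17  20  25   0  11  16  20  19  19  18  11   2   9   9  14  13  12   1   1   1   0
x0.60   0   0   0   0   0   0   0   0  30  31  31   0   0  17  19  24   0   1  18  17  23  23  18   9   9   9   9  12  12   9   1   0   0   1
x0.58   0   0   0   1   1   1   1  30  31  31  19   0  17  17  17  23  19  18  18  15  23  23   9   9   9
[... 2567 characters left out ...]
1  11  10  11  11   9  10
x0.20   0   0   0   0   0   0   0  19  19   1   1   1   1   0   1   1   1   0   0   0   2   1   1   1  11  11  11  10  10  10  10  10  10  11
[[ 0.     0.429  0.903]
 [ 0.     0.903 -0.429]
 [-1.     0.     0.   ]]
1 rotvec tool [-0.651  0.    -0.   ] [[0.0, -0.206, 0.979], [0.0, 0.979, 0.206], [-1.0, 0.0, 0.0]]
-1 rotvec tool [ 2.49 -0.   -0.  ] [[0.0, 0.206, -0.979], [0.0, -0.979, -0.206], [-1.0, -0.0, -0.0]]
1 [ 0.4359 -0.2032  0.127 ] shift tool [ 0.0979 -0.6213  0.4809]
2 [ 0.4537 -0.2873  0.127 ] shift tool [ 0.0979 -0.6897  0.5331]
3 [ 0.5318 -0.183   0.127 ] shift tool [ 0.0979 -0.5619  0.5588]
4 [ 0.5496 -0.2671  0.127 ] shift tool [ 0.0979 -0.6303  0.611 ]
```

```bash
python3 -m pendant '-0.1 0 0 0 0 0 1; -0.2 0 0 0 0 0 1; -0.2 0 0 0 0 0 1; -0.2 0 0 0 0 0 1; -0.2 -0.6213 0.4809 -0.651 0 0 1; -0.2 -0.6213 0.4809 -0.651 0 0 1; -0.2 -0.6213 0.4809 -0.651 0 0 1; -0.2 -0.6213 0.4809 -0.651 0 0 1; -0.2 -0.6213 0.4809 -0.651 0 0 1; -0.2 -0.6213 0.4809 -0.651 0 0 1; -0.2 -0.6213 0.4809 -0.651 0 0 1; -0.2 -0.6213 0.4809 -0.651 0 0 1; -0.2 -0.6213 0.4809 -0.651 0 0 1; -0.2 -0.6213 0.4809 -0.651 0 0 1; -0.2 -0.6213 0.4809 -0.651 0 0 1; -0.2 -0.6213 0.4809 -0.651 0 0 1; -0.2 -0.6213 0.4809 -0.651 0 0 1; -0.2 -0.6213 0.4809 -0.651 0 0 1; -0.2 -0.6213 0.4809 -0.651 0 0 1; -0.2 -0.6213 0.4809 -0.651 0 0 1' 20
```

```text
time: 3.2
tcp_pos: [0.4357, -0.2022, 0.4249]
eef_rot: [-0.073, 0.703, 0.074, 0.703]
contact_force: [-0.7, 0.6, -0.1]
grip_width: 0.0005
```

Run:
```python
from h import *
c,T=cam('wrist');p,d=ctrl.read_camera('wrist');cv2.imwrite('pics/w1.png',p[...,::-1])
v,u=np.mgrid[:420,:560]
P=np.stack([(u-c['cx'])/c['fx']*d,(v-c['cy'])/c['fy']*d,d],-1)@T[:3,:3].T+T[:3,3]
m=((abs(P[...,2]-.085)<.008)&(d>0)).astype(np.uint8);k,l,st,_=cv2.connectedComponentsWithStats(m);i=1+np.argmax(st[1:,4])
q=P[l==i];print(cv2.minAreaRect(q[:,:2].astype(np.float32)),np.median(q[:,2]),st[i])
for x in ctrl.landmark_of('press_1','wrist'):
    a,b=x['location'];print(np.round([a,b,x['confidence']],2),atz(c,T,a,b,.085).round(4))
```

```text
((0.487322062253952, -0.23586496710777283), (0.1561550498008728, 0.1862209290266037), 11.949645042419434) 0.08420126733732869 [  183   148   130   103 10995]
[218.6  235.3    0.84] [ 0.5478 -0.2706  0.085 ]
[280.  170.5   0.8] [ 0.4326 -0.2002  0.085 ]
[219.4  173.5    0.79] [ 0.4549 -0.2848  0.085 ]
[277.2  234.1    0.77] [ 0.5276 -0.1843  0.085 ]
[258.   205.2    0.31] [ 0.4895 -0.2213  0.085 ]
```

View pics/w1.png

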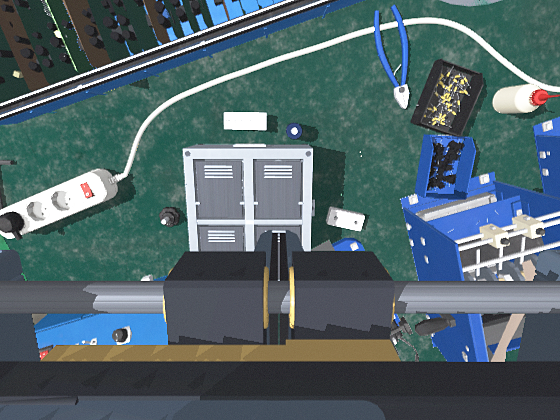

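```bash
python3 -m pendant '0.06 0 0 0 0 0 1; 0.12 0 0 0 0 0 1; 0.18 0 0 0 0 0 1; 0.24 0 0 0 0 0 1; 0.29 0 0 0 0 0 1; 0.315 0 0 0 0 0 1; 0.315 0 0 0 0 0 1; 0.315 0 0 0 0 0 1'
```

```text
time: 4.3
tcp_pos: [0.4366, -0.2024, 0.1112]
eef_rot: [-0.074, 0.703, 0.073, 0.704]
contact_force: [0.1, 0.2, 1.4]
grip_width: 0.0003
```

The wrist view shows the box lined up with the tool, hatch ribs at (218,170), (278,170) and (220,236); the measured press points agree to 3 mm. Now I'll probe hatch 1.

```bash
python3 -m pendant '0.008 0 0 0 0 0 1; 0.013 0 0 0 0 0 1; 0.014 0 0 0 0 0 1; 0.015 0 0 0 0 0 1; 0.016 0 0 0 0 0 1; 0.016 0 0 0 0 0 1'; python3 -m pendant '0.001 0 0 0 0 0 1; 0.001 0 0 0 0 0 1'
```

```text
time: 5.05
tcp_pos: [0.4366, -0.2025, 0.0953]
eef_rot: [-0.074, 0.703, 0.073, 0.704]
contact_force: [-1.3, 0.3, 2.1]
grip_width: 0.0006
time: 5.3
tcp_pos: [0.4366, -0.2025, 0.0943]
eef_rot: [-0.074, 0.703, 0.073, 0.704]
contact_force: [-1.5, -0.2, 2.3]
grip_width: 0.0003
```

```bash
python3 -m pendant '0.001 0 0 0 0 0 1; 0.001 0 0 0 0 0 1'; python3 -m pendant '0.001 0 0 0 0 0 1; 0.001 0 0 0 0 0 1'
```

```text
time: 5.55
tcp_pos: [0.4366, -0.2025, 0.0932]
eef_rot: [-0.074, 0.703, 0.073, 0.704]
contact_force: [-1.0, -0.9, 1.9]
grip_width: 0.0001
time: 5.8
tcp_pos: [0.4366, -0.2025, 0.0921]
eef_rot: [-0.074, 0.703, 0.073, 0.704]
contact_force: [-0.2, -0.4, 1.9]
grip_width: 0.0002
```

```bash
python3 -m pendant '0.001 0 0 0 0 0 1; 0.001 0 0 0 0 0 1'
python3 - <<'E'
from h import *
for n in ['top','scene']:
    p,d=ctrl.read_camera(n);
    if n=='scene': cv2.imwrite('pics/s2.png',cv2.resize(p[150:290,220:400,::-1],None,fx=4,fy=4))
E
```

```text
time: 6.05
tcp_pos: [0.4367, -0.2025, 0.0911]
eef_rot: [-0.074, 0.703, 0.073, 0.704]
contact_force: [-1.7, -0.2, 2.7]
grip_width: 0.0006
```

View pics/s2.png

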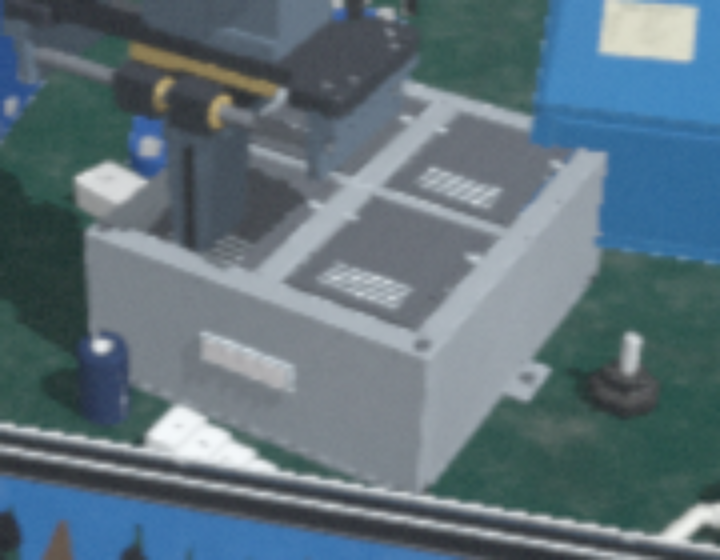

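The crop shows the fingers at (205,240) on hatch 1, with its rib strip (235,250) seeming to sit below the frame edge. So it may be yielding, and I'll go slightly further while watching the force.

```bash
python3 -m pendant '0.001 0 0 0 0 0 1; 0.0015 0 0 0 0 0 1'; python3 -m pendant '0.001 0 0 0 0 0 1; 0.0015 0 0 0 0 0 1'
```

```text
time: 6.4
tcp_pos: [0.4368, -0.2025, 0.0896]
eef_rot: [-0.074, 0.703, 0.073, 0.704]
contact_force: [0.1, 2.0, 3.2]
grip_width: -0.0001
time: 6.65
tcp_pos: [0.437, -0.2025, 0.0881]
eef_rot: [-0.074, 0.703, 0.073, 0.704]
contact_force: [0.8, 0.8, 3.5]
grip_width: 0.0003
```

Tip is 8 mm below the surface at about 3 N, so hatch 1 is free. I'll push it down, easing forward and tilting the tool about 10° so the gripper body clears the rising far edge.

```bash
python3 -m pendant '0.002 0 0 0 0 0 1; 0.004 0 0 0 0 0 1; 0.006 0 0.001 0 -0.02 0 1; 0.008 0 0.002 0 -0.03 0 1; 0.01 0 0.003 0 -0.04 0 1; 0.012 0 0.004 0 -0.05 0 1; 0.014 0 0.004 0 -0.06 0 1; 0.016 0 0.005 0 -0.07 0 1; 0.018 0 0.006 0 -0.08 0 1; 0.018 0 0.006 0 -0.08 0 1'
```

```text
time: 7.9
tcp_pos: [0.4427, -0.2012, 0.0699]
eef_rot: [-0.071, 0.674, 0.076, 0.731]
contact_force: [-0.8, -0.2, 1.7]
grip_width: 0.0009
```

```bash
python3 -m pendant '0.002 0 0.0005 0 -0.01 0 1; 0.004 0 0.001 0 -0.02 0 1; 0.006 0 0.0015 0 -0.03 0 1; 0.008 0 0.002 0 -0.04 0 1; 0.01 0 0.0025 0 -0.05 0 1; 0.012 0 0.003 0 -0.06 0 1; 0.014 0 0.0035 0 -0.07 0 1; 0.016 0 0.004 0 -0.08 0 1; 0.018 0 0.0045 0 -0.09 0 1; 0.0195 0 0.0045 0 -0.09 0 1; 0.0195 0 0.0045 0 -0.09 0 1'
python3 - <<'E'
from h import *
p,d=ctrl.read_camera('scene');cv2.imwrite('pics/s3.png',cv2.resize(p[150:290,220:400,::-1],None,fx=4,fy=4))
E
```

```text
time: 9.28
tcp_pos: [0.4486, -0.2, 0.0507]
eef_rot: [-0.067, 0.64, 0.079, 0.761]
contact_force: [-2.9, 0.3, 2.3]
grip_width: 0.0006
```

View pics/s3.png

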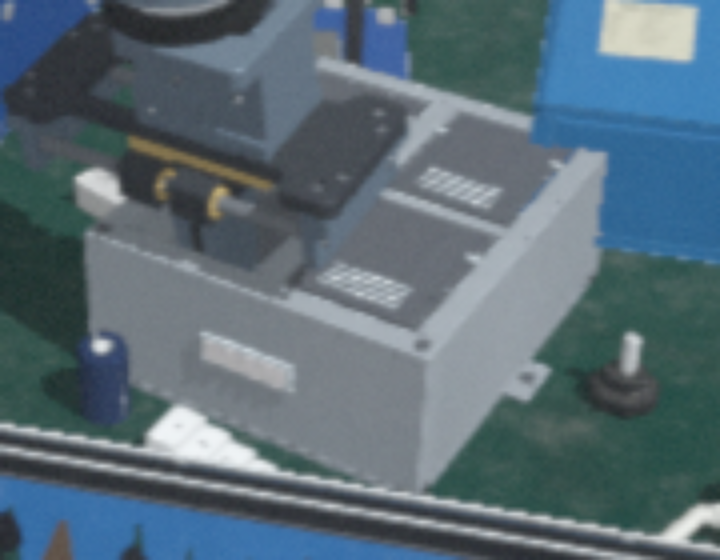

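The crop shows the fingers deep in bay 1 at (220,245), with the body just above the frame and no notable force. Retracting along the tool axis.

```bash
python3 -m pendant '-0.01 0 0 0 0 0 1; -0.03 0 0 0 0 0 1; -0.06 0 0 0 0 0 1; -0.12 0 0 0 0 0 1; -0.18 0 0 0 0 0 1; -0.24 0 0 0 0 0 1; -0.30 0 0 0 0 0 1; -0.33 0 -0.02 0 0 0 1; -0.33 0 -0.02 0 0 0 1; -0.33 0 -0.02 0 0 0 1'
python3 - <<'E'
from h import *
yaw=np.deg2rad(11.9);bx=np.array([np.cos(yaw),np.sin(yaw),0]);by=np.array([-bx[1],bx[0],0]);C=np.array([.5172,-.23,0])
for n in ['scene','top','wrist']:
    c,T=cam(n);p,d=ctrl.read_camera(n);v,u=np.mgrid[:420,:560]
    if n=='scene': cv2.imwrite('pics/s4.png',cv2.resize(p[150:290,220:400,::-1],None,fx=4,fy=4))
    if n=='wrist': cv2.imwrite('pics/w4.png',p[...,::-1])
    P=np.stack([(u-c['cx'])/c['fx']*d,(v-c['cy'])/c['fy']*d,d],-1)@T[:3,:3].T+T[:3,3]-C
    X=P@bx;Y=P@by;Z=P[...,2]
    m=(d>0)&(abs(Y-.043)<.027)&(abs(X+.028)<.06)&((Z<.078)|(Z>.092))&(Z<.12)
    o=np.argsort(Z[m])[::max(1,m.sum()//15)];print(n,m.sum(),*[f'({1e3*a:.0f},{1e3*b:.0f})' for a,b in zip(X[m][o]+.028,Z[m][o]-.083)])
    for nm,t in [('cap','capacitor'),('knob','clamp_knob'),('gauge','step_gauge')]:
        x=ctrl.recognise(t,n)[:1]
        if x:print(nm,np.round(x[0]['location'],0),end=' ')
    print()
E
```

```text
time: 10.58
tcp_pos: [0.374, -0.2151, 0.3721]
eef_rot: [-0.067, 0.64, 0.079, 0.761]
contact_force: [0.4, 0.5, -0.2]
grip_width: 0.0003
scene 504 (-14,-42) (-9,-37) (-13,-32) (-11,-28) (-9,-24) (-8,-21) (-8,-18) (-5,-15) (-9,-12) (-5,-9) (-7,-7) (2,10) (3,13) (1,16) (2,19) (3,21)
cap [245. 245.] knob [378. 247.] gauge [267. 259.] 
top 25 (48,-80) (48,-79) (48,-79) (49,-78) (50,-78) (49,-78) (49,-78) (50,-77) (49,-77) (48,-77) (48,-77) (49,-77) (50,-76) (48,-76) (47,-75) (45,-63) (45,-53) (45,-51) (41,-43) (41,-39) (41,-39) (42,-38) (42,-38) (42,-37) (42,-33)
knob [343. 179.] 
wrist 1901 (-26,-84) (-29,-80) (-24,-80) (-29,-79) (-36,-78) (-20,-56) (-17,-47) (-14,-39) (-11,-32) (-9,-25) (-7,-18) (25,-12) (-4,-8) (2,12) (3,18) (5,21)
cap [296. 135.] knob [160. 222.] gauge [246. 123.]
```

View pics/s4.png

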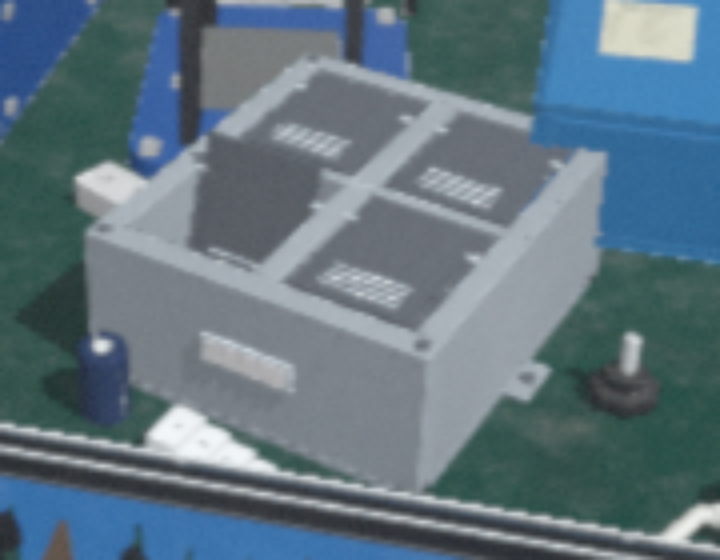

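The near-left hatch stands steeply open at (255,200); a slope of 48/16 mm gives about 71°. The capacitor, knob, gauge and die are where they were, and the arm is clear.

```bash
python3 -c "from bench import ctrl;print(ctrl.job_done())"
```

```text
the job is handed in; nothing more can be done
None
```

The empty bay is the near left one: hatch_1 is pushed open to about 71°, and the job is handed in at about 11 s of the 48 s allowed.

- **Finding it:** I pressed hatch_1 first, with closed fingertips in 1–1.5 mm steps. It gave way at about 3 N and had gone about 8 mm down, well past the 3 mm a held hatch allows. The other three hatches were therefore never pressed.
- **Opening it:** I pushed it down into the bay with the tool tilted about 10°, so the gripper body stayed clear of the rising far edge. Then I drew back along the tool axis.
- **Last checks:** The wrist depth image gives the hatch a slope of about 71°, and the scene depth image also shows it steep. The arm ended well clear with the force reading near zero. In the scene picture the capacitor, knob, gauge and die looked unmoved.
- **Did not confirm:** The top camera gave no usable depth on the hatch in the last check, probably because the arm was in its view. It recognised only the knob, and I did not measure the die's position separately.

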